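# Close the grommet tin and lift off only its outer lid

## Task

The double lid of the open grommet tin is standing on the cart, red outer lid resting over the inner lid. Carry the two lids together, still nested, to the tin on the turntable's hub and lower them, without dropping them, until the inner lid is fully seated in the tin's mouth; then lift the red outer lid off alone, while the inner lid stays fully seated and the tin stays on its hub. Finish still holding the outer lid level in the gripper, at least 10 cm above where it sat and carried by nothing else; leave the other things on the cart where they are.

Things in the scene. Friction and masses are not known exactly. Their poses are not given: they have to be found in the camera images.
- turntable: round wooden display turntable, fixed to the cart, does not turn: 220 mm diameter, top face 30 mm above the cart, two rings of small anodized caps (10 mm tall) near its edge and a dark wooden hub in the middle, 60 mm diameter, rising 20 mm above the top face (50 mm above the cart). Origin: centre of its underside on the cart; z up.
- hub_top (a point): centre of the hub's top face, 50 mm above the cart.
- tin: open aluminium tin with a blue band, 72 mm outer diameter, 70 mm tall, wall 3 mm (mouth 66 mm wide), black grommets filling it to about 40 mm. It stands loose on the hub and overhangs it by 6 mm all round, so it can be pushed or tipped; about 0.55 kg. Origin: centre of its underside; z up through the mouth.
- tin_mouth (a point): centre of the tin's mouth in the plane of its rim, 70 mm above the tin's origin (120 mm above the cart).
- inner_lid: inner lid, loose, about 0.14 kg. Origin: centre of its underside; z up. Above it: black plug 61 mm diameter (foot tapers to 53), 0-14 mm; black flange 78 mm, 14-18 mm, rests on the tin's rim; grey boss 52 mm, 18-31 mm, ringed by sample caps; yellow knob 20 mm, 31-82 mm. Starts upright on the cart; lifting its knob carries the outer lid too. Seated: its origin is 56 mm above the tin's origin.
- knob_top (a point): centre of the yellow knob's top, 82 mm above the inner lid's origin. While nested only the knob's top 26 mm stands out above the outer lid's collar.
- outer_lid: red outer lid, loose, about 0.12 kg, rests unfastened on the inner lid's boss (up to 3 mm sideways play). Origin: centre of its open lower edge; z up. Above it: skirt 89 mm outer, 84 mm inner diameter, 0-22 mm; flat roof 22-25 mm; bare metal collar 40 mm outer, 28 mm inner, 25-47 mm, the knob passes through it. Nested: its origin is 9 mm above the inner lid's origin.
- collar_top (a point): centre of the collar's top edge, 47 mm above the outer lid's origin.
- socket: bystander: chrome hex socket, 24 mm diameter, 36 mm tall; origin under its centre.
- ratchet: bystander: steel ratchet handle with a black grip, about 210 mm long, 36 mm tall, lying along its x; origin under its middle.
- grommet_jar: bystander: glass jar of black grommets, 76 mm diameter, 102 mm tall; origin under its centre.
- cap_tray: bystander: blue tray of caps, 100 x 140 x 25 mm; origin under its centre.
- tyre_gauge: bystander: pencil tyre gauge, about 130 mm long, 22 mm tall, lying along its x; origin under its middle.
Not all that is in view belongs to the job. Several things have the shape of the outer_lid; the one meant has the colours described above. Leave any purple look-alike of the tin alone.

How it is judged:
By the outcome, as a careful person would: the job done as asked, in the order asked, and still so for the second after the job is handed in, while the arm keeps its last pose, push and grip.
It also fails if it takes over 50 s, if anything falls off the work surface, if the arm or the gripper's body presses on something with over 40 N, if the wrist force passes 120 N, or if a joint passes its speed limit or range.

## Robot

A 6-joint arm with a two-finger parallel gripper is mounted at the origin on the work surface. World frame = base frame: x ahead of the robot, y to its left, z up, the work surface at z = 0. Lengths are in m, angles in rad, forces in N, time in s.
With the tool pointing down it reaches from about 0.35 to 0.975 m from the base axis. Payload 4.9 kg.
Tool frame: the origin (TCP) lies at the very end of the fingers, on their centre line; the grasp point (between the pads) lies 19 mm behind it (ctrl.grasp_offset is the distance from the TCP to the grasp point, in m); z points along the fingers, y is the line along which they close (so a half turn about z gives the same grasp; the last joint's range is limited). The gripper opens to 85 mm and grips with 20 to 120 N. Pads are 22 mm wide; open, the fingers measure 114 mm over their backs; the gripper's body (76 mm by 85 mm) begins 54 mm behind the grasp point. The pads swing forward as they close: fully open they stand 13 mm farther back than shut.
Start: joints at [-1.441, 0.053, 1.613, -0, 1.476, -0.119], TCP at [0.154, -0.606, 0.231] pointing down, gripper open.
Joint ranges: [-3.01, 3.01], [-1.01, 2.22], [0.06, 2.58], [-1.02, 4.17], [0.09, 2.62], [-3.14, 3.14]. Speed limits (rad/s): [2.57, 2.57, 3.14, 3.14, 3.14, 3.14].

## Interface

Orientations are given as a rotation vector (axis times angle).
In Python, from station import ctrl, optics gives the robot as it stands.
- The arm moves only by the shell command python3 -m handwheel 'ROWS' [OPENING] [FORCE]. ROWS is JSON, a list of rows, each an object of numbers: "tx", "ty", "tz": the shift along the tool's x, y, z in mm; "roll": the turn about the tool's z in rad. A call has 1 to 12 rows; each row shifts and turns the commanded pose from where the row before left it, along the tool's axes as they then stand; what a row does not reach is not made up. A row lasts 1/12 s, in which the tool goes at most 41.7 mm and 7.16 degrees, less where a joint would pass 70% of its speed; a pose out of reach is approached as far as the arm can. A call with a gripper value outside its range is refused whole. OPENING is the finger opening in mm, from 0 to 85.4, set as the call begins (- or left out, the last holds). The fingers move at their own pace and stop on an object; FORCE is the grip in N (left out, the last holds). Time passes only in rows, so rows that do not move let the fingers close. It gives the time, the measured TCP pose, the force, the opening and the grip force at its end, in the units of the state.
- ctrl.get_obs(): the state, without advancing time (a new reading comes with each control period).
- optics.get_image(name): name is "side" or "top" or "wrist"; returns (picture, depth): 400x640x3 uint8, red, green, blue; 400x640 float32, m along the optical axis (not along the pixel's ray), 0 where there is no reading.
- optics.camera_params(name): a dict with "mtx" (3x3 intrinsics, pixels), "k1" (the pictures are not rectified: a ray, as slopes to the right and down, at radius r is drawn at 1 + k1 r^2 times it, then the intrinsics apply), "extrinsics" (4x4, takes a point from camera to world coordinates); the wrist camera has in their place "tool_from_camera" (4x4, takes a point from camera to tool coordinates, whose origin is the TCP and whose axes are the flange's). Camera axes: x right, y down, z forward; pixel columns grow to the right and rows downward; lengths in m; the calibration is good to about 2 mm. A picture is of the moment at which its call begins: read the wrist's pose just before it. camera_params takes no time and is no camera call.
- ctrl.finish_job(): hands the job in; it is judged then, once.
The state is a dict: "t": time; "q": joint angles; "dq": joint speeds; "effort": joint torques, N m; "tool_pos": TCP position; "tool_rot": TCP orientation; "contact_force": force on the tool from outside, world axes, zero at the start; "wrist_torque": the same for the moment, N m; "opening": finger opening in m; "grip_force": force on a finger pad.
Only numpy, scipy, OpenCV 4.12 (cv2) and the standard library are available. Lean on these libraries where they do the work, as an engineer would, in place of code of your own. Each camera call takes 0.05 s, during which the arm holds its last target. There are 200 camera calls.

## Working session

There is one attempt and no reset: what is moved stays moved. The work goes in short steps, Python scripts to look and compute and a shell command to move; the robot and the scene stay as the last step left them, time stands still between calls to the robot, and variables do not carry over. Pictures are saved under pics/ and viewed, at most 10 in all, crops included, and the job is handed in when it is done.

```bash
mkdir -p pics; ls
cat > h.py <<'E'
import numpy as np, cv2
from station import ctrl, optics
from scipy.spatial.transform import Rotation as R
def shot(n):
    o=ctrl.get_obs(); im,d=optics.get_image(n); p=optics.camera_params(n)
    if n=="wrist":
        T=np.eye(4);T[:3,:3]=R.from_rotvec(o["tool_rot"]).as_matrix();T[:3,3]=o["tool_pos"]
        E=T@np.array(p["tool_from_camera"])
    else: E=np.array(p["extrinsics"])
    return im,d,np.array(p["mtx"]),p["k1"],E
def rays(uv,K,k1):
    return cv2.undistortPoints(np.array(uv,float).reshape(-1,1,2),K,np.array([k1,0,0,0.])).reshape(-1,2)
def plane(uv,z,K,k1,E):
    r=rays(uv,K,k1); d=np.c_[r,np.ones(len(r))]@E[:3,:3].T; o=E[:3,3]
    return o+d*((z-o[2])/d[:,2])[:,None]
def depthpts(uv,dep,K,k1,E):
    uv=np.array(uv).reshape(-1,2); r=rays(uv,K,k1); z=dep[uv[:,1].astype(int),uv[:,0].astype(int)]
    return np.c_[r*z[:,None],z]@E[:3,:3].T+E[:3,3]
E
python3 - <<'E'
from h import *
np.set_printoptions(precision=4,suppress=True)
for n in("top","side"):
    im,d,K,k1,E=shot(n); cv2.imwrite(f"pics/{n}0.png",im[:,:,::-1]); np.savez(f"{n}0.npz",im=im,d=d,K=K,k1=k1,E=E); print(n,K[0],k1,E)
print(ctrl.get_obs())
E
```

```text
pics
top [377.0422   0.     321.1587] -0.030027177710194225 [[ 0.0138 -0.9927  0.1194  0.4295]
 [-0.9999 -0.0127  0.0103 -0.0068]
 [-0.0087 -0.1195 -0.9928  1.1563]
 [ 0.      0.      0.      1.    ]]
side [364.5622   0.     320.1945] -0.0793781641932935 [[-0.9974 -0.0604  0.0386  0.5068]
 [-0.0703  0.7213 -0.6891  0.729 ]
 [ 0.0138 -0.69   -0.7237  0.8433]
 [ 0.      0.      0.      1.    ]]
{'t': 0.1, 'q': array([-1.441 ,  0.0533,  1.6142, -0.    ,  1.476 , -0.119 ]), 'dq': array([-0.0007, -0.0005, -0.0036,  0.0015, -0.0007,  0.0009]), 'effort': array([ -0.0006, -39.4904, -37.1366,  -0.0002,   0.0039,  -0.    ]), 'tool_pos': array([ 0.1538, -0.6052,  0.2302]), 'tool_rot': array([-3.1154, -0.3895,  0.    ]), 'contact_force': array([ 0.0835, -0.2817,  0.8016]), 'wrist_torque': array([ 0.0741, -0.0151,  0.0527]), 'grip_force': 0.0, 'opening': 0.08554924789044648}
```

View pics/top0.png

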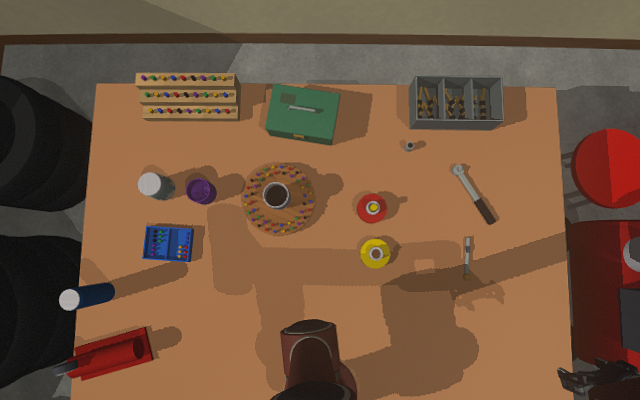

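View pics/side0.png

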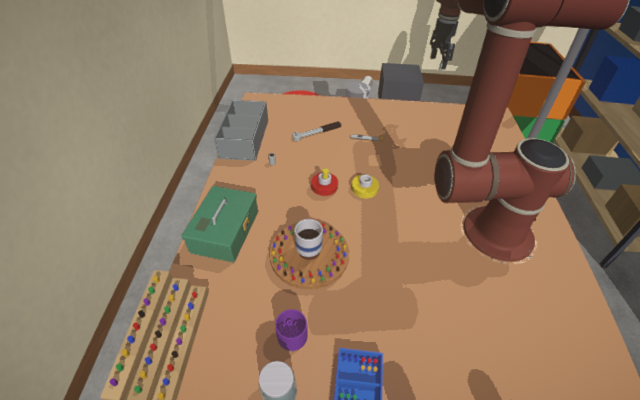

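The top view shows the red lid at (372,208), a yellow decoy at (376,253) and the tin at (276,195). In the side view the lid is at (324,182), with its knob at (325,172), and the tin is at (309,235). Next I'll measure them.

```bash
cat > m.py <<'E'
from h import *
np.set_printoptions(precision=4,suppress=True)
def load(n): f=np.load(f"{n}0.npz"); return [f[k] for k in("im","d","K","E")]+[float(f["k1"])]
boxes={"top":dict(red=(345,185,395,232),tin=(255,172,300,218)),"side":dict(red=(300,160,345,200),tin=(285,212,335,262))}
for n in("top","side"):
    im,d,K,E,k1=load(n); hsv=cv2.cvtColor(im,cv2.COLOR_RGB2HSV); H,S,V=[hsv[...,i].astype(int) for i in range(3)]
    def sel(m,b):
        x0,y0,x1,y1=boxes[n][b]; q=np.zeros_like(m); q[y0:y1,x0:x1]=m[y0:y1,x0:x1]; v,u=np.nonzero(q); return np.c_[u,v]
    kn=sel((H>20)&(H<36)&(S>140)&(V>100),"red"); rd=sel(((H<6)|(H>172))&(S>180)&(V>60),"red")
    P=depthpts(kn,d,K,k1,E); print(n,"knob n",len(kn),"px",kn.mean(0),"zmax",np.percentile(P[:,2],[5,50,95]))
    t=P[P[:,2]>np.percentile(P[:,2],95)-.006]; print("  knobtop depth",t.mean(0),len(t)," ray@82:",plane([kn.mean(0)],.082,K,k1,E)[0])
    P=depthpts(rd,d,K,k1,E); 
    t=P[abs(P[:,2]-.034)<.006]; print("  red roof",len(t),t[:,2].mean(),cv2.minEnclosingCircle((t[:,:2]*1000).astype(np.float32)))
    x0,y0,x1,y1=boxes[n]["tin"]; uv=np.stack(np.meshgrid(np.arange(x0,x1),np.arange(y0,y1)),-1).reshape(-1,2)
    P=depthpts(uv,d,K,k1,E); t=P[abs(P[:,2]-.120)<.008]; print("  rim",len(t),t[:,2].mean(),t.mean(0),cv2.minEnclosingCircle((t[:,:2]*1000).astype(np.float32)),cv2.fitEllipse((t[:,:2]*1000).astype(np.float32)))
E
python3 m.py
python3 -c "
import cv2,numpy as np
a=cv2.imread('pics/top0.png')[165:235,235:405];b=cv2.imread('pics/side0.png')[155:265,270:390]
a=cv2.resize(a,None,fx=4,fy=4,interpolation=2);b=cv2.resize(b,None,fx=2.4,fy=2.4,interpolation=2)
c=np.zeros((a.shape[0]+b.shape[0],680,3),np.uint8);c[:280]=a;c[280:,:b.shape[1]]=b;cv2.imwrite('pics/crop.png',c)"
```

```text
top knob n 47 px [372.9574 207.234 ] zmax [0.0408 0.0799 0.0836]
  knobtop depth [ 0.5408 -0.1425  0.114 ] 33  ray@82: [ 0.5422 -0.1441  0.082 ]
  red roof 470 0.033162990499087504 ((545.6630859375, -147.18212890625), 43.46004867553711)
  rim 99 0.11831882952698061 [0.5717 0.1333 0.1183] ((572.1524047851562, 131.46725463867188), 36.274559020996094) ((571.6377563476562, 130.8373260498047), (68.43487548828125, 68.78956604003906), 2.0851025581359863)
side knob n 53 px [324.9623 172.8113] zmax [-0.0006  0.0727  0.0809]
  knobtop depth [ 0.54   -0.1047  0.1122] 23  ray@82: [ 0.5418 -0.1289  0.082 ]
  red roof 216 0.031228200843640034 ((543.3617553710938, -142.6385955810547), 43.548545837402344)
  rim 139 0.11621554333141568 [0.5684 0.1344 0.1162] ((568.9127807617188, 134.14138793945312), 36.49894714355469) ((569.1563110351562, 134.04649353027344), (68.28230285644531, 69.03181457519531), 132.88449096679688)
```

View pics/crop.png

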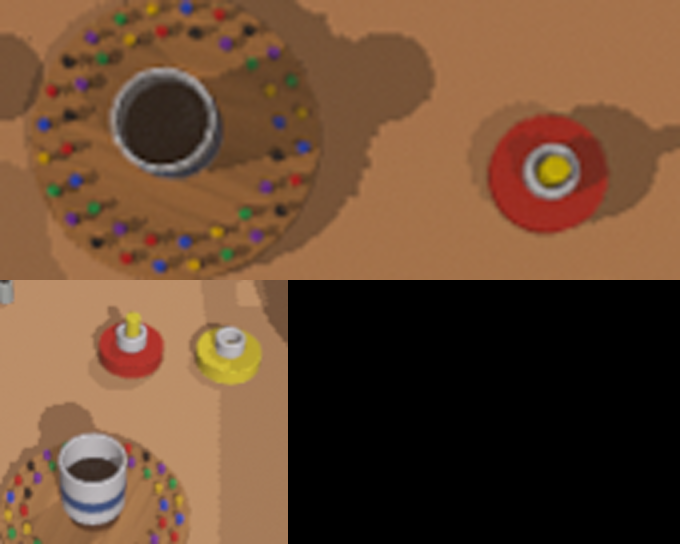

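The lid is near (0.543, -0.144) and the tin near (0.570, 0.133), with the two views agreeing to about 4 mm. I'll move over the lid and refine with the wrist camera.

```bash
python3 -m handwheel '[{"tx":32,"ty":-23},{"tx":32,"ty":-23},{"tx":32,"ty":-23},{"tx":32,"ty":-23},{"tx":32,"ty":-23},{"tx":32,"ty":-23},{"tx":32,"ty":-23},{"tx":32,"ty":-23},{"tx":32,"ty":-23},{"tx":32,"ty":-23},{"tx":20,"ty":-15},{"tx":0}]'; python3 -c "
from h import *
print(optics.camera_params('wrist'))
im,d,K,k1,E=shot('wrist');cv2.imwrite('pics/w1.png',im[:,:,::-1]);print(E,ctrl.get_obs()['tool_rot'])"
```

```text
{'mtx': array([[328.41639882,   0.        , 320.96383944],
       [  0.        , 328.41639882, 202.3152564 ],
       [  0.        ,   0.        ,   1.        ]]), 'k1': -0.06411139784685743, 'tool_from_camera': array([[-2.97037607e-04, -9.53191655e-01, -3.02366631e-01,
         7.74369401e-02],
       [ 9.99999935e-01, -2.22076055e-04, -2.82294861e-04,
        -6.63122225e-05],
       [ 2.01932717e-04, -3.02366696e-01,  9.53191660e-01,
        -1.42662506e-01],
       [ 0.00000000e+00,  0.00000000e+00,  0.00000000e+00,
         1.00000000e+00]])}
[[ 0.24592624 -0.92382519 -0.2933723   0.22886997]
 [-0.9692863  -0.23504246 -0.07238171 -0.58633368]
 [-0.0020869   0.30216231 -0.95325421  0.37284582]
 [ 0.          0.          0.          1.        ]] [-3.11569266e+00 -3.89668614e-01  4.24371173e-05]$[0]: bad value
```

View pics/w1.png

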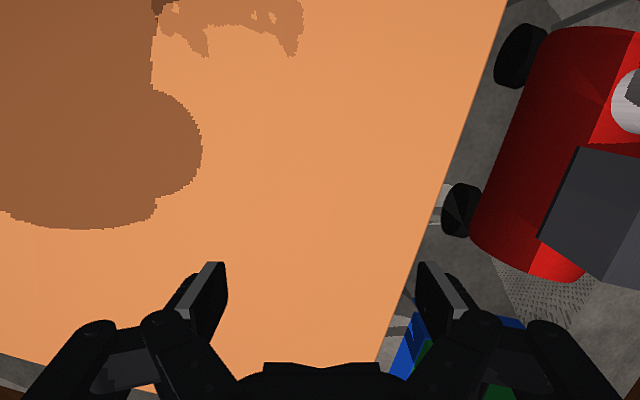

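The picture shows only bare cart because the move was refused with "bad value". I'll try a row with all four keys.

```bash
python3 -m handwheel '[{"tx":32,"ty":-23,"tz":0,"roll":0}]'; python3 -m handwheel --help | head -20
```

```text
t: 0.23
tool_pos: [0.1762, -0.5781, 0.2303]
tool_rot: [3.118, 0.382, -0.003]
contact_force: [1.4, 0.1, 0.7]
opening: 0.0854
grip_force: 0.0invalid input: not JSON, or not a number
```

```bash
python3 -m handwheel '[{"tx":32,"ty":-23,"tz":0,"roll":0},{"tx":32,"ty":-23,"tz":0,"roll":0},{"tx":32,"ty":-23,"tz":0,"roll":0},{"tx":32,"ty":-23,"tz":0,"roll":0},{"tx":32,"ty":-23,"tz":0,"roll":0},{"tx":32,"ty":-23,"tz":0,"roll":0},{"tx":32,"ty":-23,"tz":0,"roll":0},{"tx":32,"ty":-23,"tz":0,"roll":0},{"tx":32,"ty":-23,"tz":0,"roll":0},{"tx":32,"ty":-23,"tz":0,"roll":0},{"tx":20,"ty":-15,"tz":0,"roll":0},{"tx":0,"ty":0,"tz":0,"roll":0}]'; python3 -c "
from h import *
im,d,K,k1,E=shot('wrist');cv2.imwrite('pics/w2.png',im[:,:,::-1]);np.savez('wrist0.npz',im=im,d=d,K=K,k1=k1,E=E);o=ctrl.get_obs();print(o['tool_rot'],o['tool_pos'])"
```

```text
t: 1.23
tool_pos: [0.4505, -0.2508, 0.231]
tool_rot: [-3.115, -0.398, -0.001]
contact_force: [0.1, -0.8, 0.6]
opening: 0.0857
grip_force: 0.0
[-3.11609446e+00 -3.96372616e-01  7.38776682e-04] [ 0.44932426 -0.25253831  0.23096012]
```

View pics/w2.png

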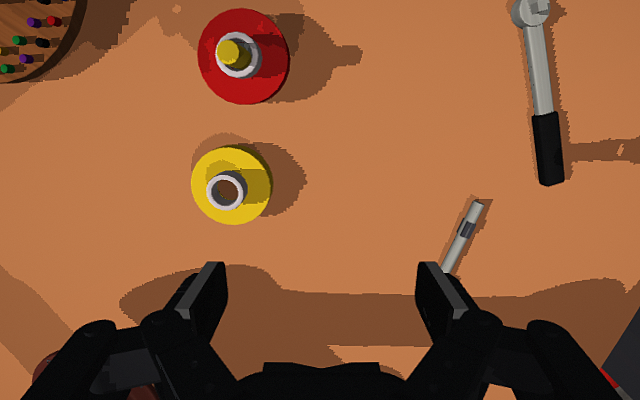

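The wrist view shows the red lid at about (243,57) with its knob top at (229,52), and the yellow decoy at (231,185).

```bash
cat > w.py <<'E'
from h import *
np.set_printoptions(precision=4,suppress=True)
im,d,K,k1,E=shot("wrist") if __import__("sys").argv[1:] else [np.load("wrist0.npz")[k] for k in("im","d","K","k1","E")]; k1=float(k1)
H,S,V=[c.astype(int) for c in cv2.split(cv2.cvtColor(im,cv2.COLOR_RGB2HSV))]
red=(((H<5)|(H>174))&(S>190)&(V>60)).astype(np.uint8)
red[:,400:]=0; red[130:]=0; 
c=max(cv2.findContours(red,0,1)[0],key=cv2.contourArea); print("red box",cv2.boundingRect(c))
P=plane(cv2.convexHull(c).reshape(-1,2),.034,K,k1,E); print("roof circle",cv2.minEnclosingCircle((P[:,:2]*1000).astype(np.float32)))
hull=np.zeros_like(red);cv2.fillConvexPoly(hull,cv2.convexHull(c),1)
kn=((H>20)&(H<36)&(S>140)&(V>100)&(hull>0)).astype(np.uint8); c=max(cv2.findContours(kn,0,1)[0],key=cv2.contourArea)
v,u=np.nonzero(kn); D=depthpts(np.c_[u,v],d,K,k1,E); t=D[(D[:,2]>.079)&(D[:,2]<.086)]; print("knob depth top",len(t),t.mean(0),cv2.minEnclosingCircle((t[:,:2]*1000).astype(np.float32)),"zp95",np.percentile(D[:,2],95))
m=(d>0)&(hull>0);v,u=np.nonzero(m);D=depthpts(np.c_[u,v],d,K,k1,E);
for z in(.034,.056):
    t=D[abs(D[:,2]-z)<.003]; print(z,len(t),t.mean(0),cv2.minEnclosingCircle((t[:,:2]*1000).astype(np.float32)))
o=ctrl.get_obs(); Rm=R.from_rotvec(o["tool_rot"]).as_matrix(); print("tool",o["tool_pos"]); print(Rm)
E
python3 w.py
```

```text
red box (197, 8, 91, 96)
roof circle ((543.4742431640625, -147.73318481445312), 44.95879364013672)
knob depth top 425 [ 0.543  -0.1465  0.082 ] ((543.0105590820312, -146.38792419433594), 9.611146926879883) zp95 0.08346522697687489
0.034 5219 [ 0.5452 -0.1486  0.0341] ((544.1515502929688, -146.96987915039062), 44.533058166503906)
0.056 706 [ 0.5439 -0.1503  0.0558] ((543.9617919921875, -147.17893981933594), 19.948606491088867)
tool [ 0.4493 -0.2525  0.231 ]
[[ 0.9682  0.2504 -0.0005]
 [ 0.2504 -0.9682  0.0003]
 [-0.0004 -0.0004 -1.    ]]
```

```bash
python3 -m handwheel '[{"tx":24,"ty":-16,"tz":0,"roll":0},{"tx":24,"ty":-16,"tz":0,"roll":0},{"tx":24,"ty":-16,"tz":0,"roll":0},{"tx":24,"ty":-16,"tz":0,"roll":0},{"tx":21,"ty":-15,"tz":0,"roll":0},{"tx":0,"ty":0,"tz":30,"roll":0},{"tx":0,"ty":0,"tz":30,"roll":0},{"tx":0,"ty":0,"tz":30,"roll":0},{"tx":0,"ty":0,"tz":25,"roll":0},{"tx":0,"ty":0,"tz":10,"roll":0},{"tx":0,"ty":0,"tz":0,"roll":0},{"tx":0,"ty":0,"tz":0,"roll":0}]' 60
python3 - <<'E'
from h import *
o=ctrl.get_obs(); Rm=R.from_rotvec(o["tool_rot"]).as_matrix(); print(o["tool_pos"],Rm.T@(np.array([.543,-.1464,.059])-o["tool_pos"])*1000)
E
```

```text
t: 2.28
tool_pos: [0.5423, -0.1498, 0.1066]
tool_rot: [3.117, 0.388, -0.0]
contact_force: [-0.1, 0.7, 0.8]
opening: 0.0601
grip_force: 0.0
[ 0.54228121 -0.1498163   0.10663426] [ 1.54556599 -3.1359929  47.63388329]
```

```bash
python3 -m handwheel '[{"tx":1.5,"ty":-3,"tz":10,"roll":0},{"tx":0,"ty":0,"tz":15,"roll":0},{"tx":0,"ty":0,"tz":12,"roll":0},{"tx":0,"ty":0,"tz":7,"roll":0},{"tx":0,"ty":0,"tz":3.5,"roll":0},{"tx":0,"ty":0,"tz":0,"roll":0},{"tx":0,"ty":0,"tz":0,"roll":0}]'; python3 -m handwheel '[{"tx":0,"ty":0,"tz":0,"roll":0},{"tx":0,"ty":0,"tz":0,"roll":0},{"tx":0,"ty":0,"tz":0,"roll":0},{"tx":0,"ty":0,"tz":0,"roll":0},{"tx":0,"ty":0,"tz":0,"roll":0},{"tx":0,"ty":0,"tz":0,"roll":0}]' 10 80
```

```text
t: 2.87
tool_pos: [0.5434, -0.1458, 0.0592]
tool_rot: [3.117, 0.39, 0.001]
contact_force: [-0.2, -0.0, 0.9]
opening: 0.0601
grip_force: 0.0
t: 3.37
tool_pos: [0.5437, -0.1461, 0.0597]
tool_rot: [3.116, 0.39, 0.002]
contact_force: [0.9, -2.1, 3.5]
opening: 0.0174
grip_force: 78.1
```

```bash
python3 -m handwheel '[{"tx":0,"ty":0,"tz":-3,"roll":0},{"tx":0,"ty":0,"tz":-7,"roll":0},{"tx":0,"ty":0,"tz":-12,"roll":0},{"tx":0,"ty":0,"tz":-18,"roll":0},{"tx":0,"ty":0,"tz":-22,"roll":0},{"tx":0,"ty":0,"tz":-22,"roll":0},{"tx":0,"ty":0,"tz":-22,"roll":0},{"tx":0,"ty":0,"tz":-22,"roll":0},{"tx":0,"ty":0,"tz":-18,"roll":0},{"tx":0,"ty":0,"tz":-12,"roll":0},{"tx":0,"ty":0,"tz":-5,"roll":0},{"tx":0,"ty":0,"tz":0,"roll":0}]'
python3 - <<'E'
from h import *
im,d,K,k1,E=shot('wrist');cv2.imwrite('pics/w3.png',im[:,:,::-1])
o=ctrl.get_obs(); Rm=R.from_rotvec(o["tool_rot"]).as_matrix(); print(o["tool_pos"],o["contact_force"],Rm,Rm.T@(np.array([.570,.131,.059])-o["tool_pos"])*1000)
E
```

```text
t: 4.37
tool_pos: [0.5436, -0.1459, 0.2234]
tool_rot: [3.116, 0.39, 0.003]
contact_force: [1.2, 0.0, -3.0]
opening: 0.0173
grip_force: 78.3
[ 0.54298451 -0.14567513  0.22174782] [ 0.23453851  0.00504698 -3.43678688] [[ 9.69214471e-01  2.46218011e-01 -1.55414671e-05]
 [ 2.46218011e-01 -9.69214470e-01  4.48117958e-05]
 [-4.02954362e-06 -4.72588301e-05 -9.99999999e-01]] [  94.30685669 -261.49815233  162.75980034]
```

View pics/w3.png

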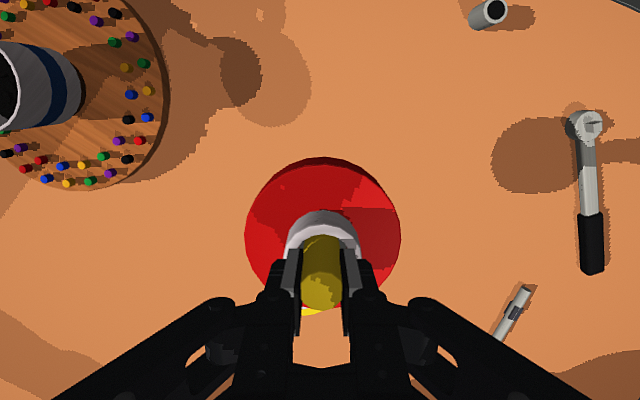

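Both lids are held level, with the red lid centred at (322,235) and the tin at the left edge. I'll carry most of the way, then measure the tin with the wrist camera.

```bash
python3 -m handwheel '[{"tx":0,"ty":-5,"tz":0,"roll":0},{"tx":0,"ty":-12,"tz":0,"roll":0},{"tx":0,"ty":-20,"tz":0,"roll":0},{"tx":0,"ty":-25,"tz":0,"roll":0},{"tx":0,"ty":-25,"tz":0,"roll":0},{"tx":0,"ty":-25,"tz":0,"roll":0},{"tx":0,"ty":-20,"tz":0,"roll":0},{"tx":0,"ty":-15,"tz":0,"roll":0},{"tx":0,"ty":-9,"tz":0,"roll":0},{"tx":0,"ty":-4,"tz":0,"roll":0},{"tx":0,"ty":0,"tz":0,"roll":0},{"tx":0,"ty":0,"tz":0,"roll":0}]'
cat > tin.py <<'E'
from h import *
np.set_printoptions(precision=4,suppress=True)
im,d,K,k1,E=shot('wrist');cv2.imwrite('pics/w4.png',im[:,:,::-1])
v,u=np.nonzero(d>0);P=depthpts(np.c_[u,v],d,K,k1,E)
m=(abs(P[:,2]-.120)<.004)&(np.hypot(P[:,0]-.57,P[:,1]-.131)<.045)
t=P[m];g=(t[:,:2]*1000).astype(np.float32);A=np.c_[g,np.ones(len(g))];s=np.linalg.lstsq(A,(g**2).sum(1),rcond=None)[0]
print("rim",len(t),np.c_[u,v][m].mean(0),t[:,2].mean(),"enc",cv2.minEnclosingCircle(g),"fit",s[:2]/2,np.sqrt(s[2]+(s[:2]**2).sum()/4))
o=ctrl.get_obs();Rm=R.from_rotvec(o["tool_rot"]).as_matrix();c=np.array([*(s[:2]/2000),.12])
print(o["tool_pos"],o["contact_force"],o["opening"],o["tool_rot"],Rm.T@(c-o["tool_pos"])*1000)
E
python3 tin.py
```

```text
t: 5.42
tool_pos: [0.5036, 0.0092, 0.2215]
tool_rot: [3.117, 0.39, -0.001]
contact_force: [0.1, -0.3, -2.5]
opening: 0.0174
grip_force: 78.4
rim 1634 [175.0796  72.008 ] 0.11948597879896983 enc ((570.0228271484375, 132.09324645996094), 36.203453063964844) fit [570.1476 131.6032] 34.13230586515133
[0.5037 0.0089 0.2216] [-0.382  -0.6869 -2.0859] 0.017493153655410088 [ 3.1172  0.3889 -0.0005] [  94.5544 -102.6748  101.5356]
```

View pics/w4.png

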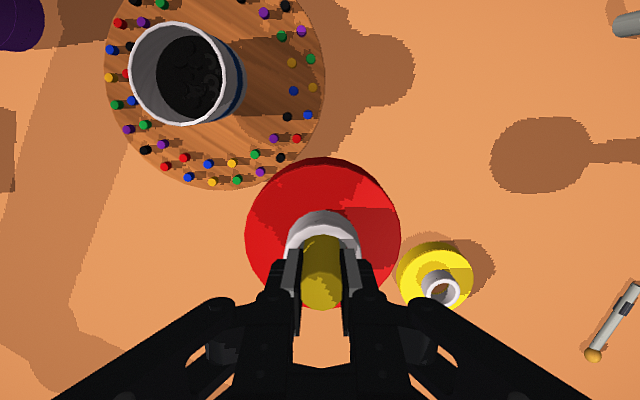

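The wrist view shows the tin mouth centred at (178,73), which converts to (0.5701, 0.1318), z 0.1195, and r 36 mm matches. I'll move over it.

```bash
python3 -m handwheel '[{"tx":3,"ty":-4,"tz":0,"roll":0},{"tx":8,"ty":-9,"tz":0,"roll":0},{"tx":13,"ty":-14,"tz":0,"roll":0},{"tx":16,"ty":-17,"tz":0,"roll":0},{"tx":17,"ty":-18,"tz":0,"roll":0},{"tx":15,"ty":-16,"tz":0,"roll":0},{"tx":11,"ty":-12,"tz":0,"roll":0},{"tx":8,"ty":-9,"tz":0,"roll":0},{"tx":3.5,"ty":-3.7,"tz":0,"roll":0},{"tx":0,"ty":0,"tz":0,"roll":0},{"tx":0,"ty":0,"tz":0,"roll":0},{"tx":0,"ty":0,"tz":0,"roll":0}]'
cat > err.py <<'E'
from h import *
np.set_printoptions(precision=4,suppress=True)
o=ctrl.get_obs();Rm=R.from_rotvec(o["tool_rot"]).as_matrix()
print(o["tool_pos"],o["contact_force"],o["wrist_torque"],Rm.T@(np.array([.5705,.1318,.1657])-o["tool_pos"])*1000)
E
python3 err.py
```

```text
t: 6.47
tool_pos: [0.5698, 0.1315, 0.2217]
tool_rot: [3.117, 0.388, -0.001]
contact_force: [-0.9, 0.3, -2.5]
opening: 0.0171
grip_force: 78.5
[0.5698 0.1315 0.2217] [-0.8911  0.2652 -2.5383] [-0.0254  0.0073  0.0366] [ 0.7715 -0.139  56.0227]
```

```bash
python3 -m handwheel '[{"tx":0.7,"ty":0,"tz":5,"roll":0},{"tx":0,"ty":0,"tz":10,"roll":0},{"tx":0,"ty":0,"tz":9,"roll":0},{"tx":0,"ty":0,"tz":6,"roll":0},{"tx":0,"ty":0,"tz":4,"roll":0},{"tx":0,"ty":0,"tz":3,"roll":0},{"tx":0,"ty":0,"tz":3,"roll":0},{"tx":0,"ty":0,"tz":3,"roll":0},{"tx":0,"ty":0,"tz":3,"roll":0},{"tx":0,"ty":0,"tz":0,"roll":0}]'; python3 err.py
```

```text
t: 7.3
tool_pos: [0.5704, 0.1323, 0.1752]
tool_rot: [-3.117, -0.39, 0.001]
contact_force: [0.0, -0.1, -3.3]
opening: 0.0173
grip_force: 78.5
[0.5704 0.1323 0.1752] [ 0.0428 -0.0805 -3.3089] [ 0.0042 -0.031   0.0059] [-0.0635  0.5429  9.4999]
```

No contact so far. I'll lower the last 9.5 mm slowly.

```bash
python3 -m handwheel '[{"tx":0,"ty":0.3,"tz":2,"roll":0},{"tx":0,"ty":0,"tz":2,"roll":0},{"tx":0,"ty":0,"tz":2,"roll":0},{"tx":0,"ty":0,"tz":1.5,"roll":0},{"tx":0,"ty":0,"tz":0,"roll":0}]'; python3 -m handwheel '[{"tx":0,"ty":0,"tz":0.7,"roll":0},{"tx":0,"ty":0,"tz":0.7,"roll":0},{"tx":0,"ty":0,"tz":0.6,"roll":0},{"tx":0,"ty":0,"tz":0,"roll":0}]'; python3 err.py
```

```text
t: 7.72
tool_pos: [0.5705, 0.132, 0.1678]
tool_rot: [-3.117, -0.39, 0.001]
contact_force: [0.7, 0.8, -2.6]
opening: 0.0175
grip_force: 78.5
t: 8.05
tool_pos: [0.5707, 0.132, 0.1662]
tool_rot: [-3.117, -0.39, 0.0]
contact_force: [-0.6, 0.1, -3.7]
opening: 0.0173
grip_force: 78.5
[0.5707 0.132  0.1662] [-0.6015  0.0751 -3.7334] [-0.0122  0.003  -0.009 ] [-0.2501  0.1589  0.4704]
```

```bash
python3 -m handwheel '[{"tx":0,"ty":0,"tz":0.5,"roll":0},{"tx":0,"ty":0,"tz":0,"roll":0},{"tx":0,"ty":0,"tz":0,"roll":0}]';  python3 -m handwheel '[{"tx":0,"ty":0,"tz":0.5,"roll":0},{"tx":0,"ty":0,"tz":0,"roll":0},{"tx":0,"ty":0,"tz":0,"roll":0}]';python3 -m handwheel '[{"tx":0,"ty":0,"tz":0.5,"roll":0},{"tx":0,"ty":0,"tz":0,"roll":0},{"tx":0,"ty":0,"tz":0,"roll":0}]'
```

```text
t: 8.3
tool_pos: [0.5708, 0.132, 0.1658]
tool_rot: [-3.117, -0.39, -0.0]
contact_force: [0.3, -0.3, -2.6]
opening: 0.0177
grip_force: 78.5
t: 8.55
tool_pos: [0.5709, 0.132, 0.1657]
tool_rot: [3.117, 0.39, 0.001]
contact_force: [-1.0, 0.1, -0.5]
opening: 0.0176
grip_force: 78.8
t: 8.8
tool_pos: [0.5711, 0.1321, 0.1657]
tool_rot: [-3.117, -0.39, -0.001]
contact_force: [-1.8, -0.8, 3.6]
opening: 0.0175
grip_force: 79.2
```

Contact came exactly at the expected seated height of 0.1657. I'll release and look.

```bash
python3 -m handwheel '[{"tx":0,"ty":0,"tz":0,"roll":0},{"tx":0,"ty":0,"tz":0,"roll":0},{"tx":0,"ty":0,"tz":0,"roll":0},{"tx":0,"ty":0,"tz":0,"roll":0}]' 62
python3 - <<'E'
from h import *
np.set_printoptions(precision=4,suppress=True)
im,d,K,k1,E=shot('wrist');im2,*_=shot('side');cv2.imwrite('pics/w5.png',np.vstack([cv2.resize(im,(480,300)),cv2.resize(im2[170:290,230:390],(400,300),interpolation=2).repeat(1,0)[:, :400] if 0 else cv2.resize(im2[170:270,230:390],(480,300))])[:,:,::-1])
v,u=np.nonzero(d>0);P=depthpts(np.c_[u,v],d,K,k1,E);r=np.hypot(P[:,0]-.5705,P[:,1]-.1318)
C=im[v,u].astype(int)
redm=(C[:,0]>90)&(C[:,1]<60)&(C[:,2]<60)&(r<.05)&(P[:,2]>.13)&(P[:,2]<.15)
t=P[redm];s=np.linalg.lstsq(np.c_[t[:,:2],np.ones(len(t))],t[:,2],rcond=None)[0];print("roof z",np.median(t[:,2]),"slope",s[:2],len(t),"enc",cv2.minEnclosingCircle((t[:,:2]*1000).astype(np.float32)))
for z in(.162,.188):
    t=P[(r<.03)&(abs(P[:,2]-z)<.003)]
    if len(t)>9:print(z,len(t),np.median(t[:,2]),cv2.minEnclosingCircle((t[:,:2]*1000).astype(np.float32)))
E
```

```text
t: 9.13
tool_pos: [0.5708, 0.132, 0.1646]
tool_rot: [3.117, 0.39, 0.0]
contact_force: [-0.2, -0.6, 1.0]
opening: 0.0617
grip_force: 0.0
roof z 0.14005126605315263 slope [-0.0028 -0.0023] 11773 enc ((571.9528198242188, 131.7887420654297), 44.31942367553711)
0.162 2035 0.16177819819862252 ((571.8076782226562, 131.57443237304688), 20.093080520629883)
0.188 1507 0.1878735471454578 ((570.6605224609375, 132.2630615234375), 10.245509147644043)
```

View pics/w5.png

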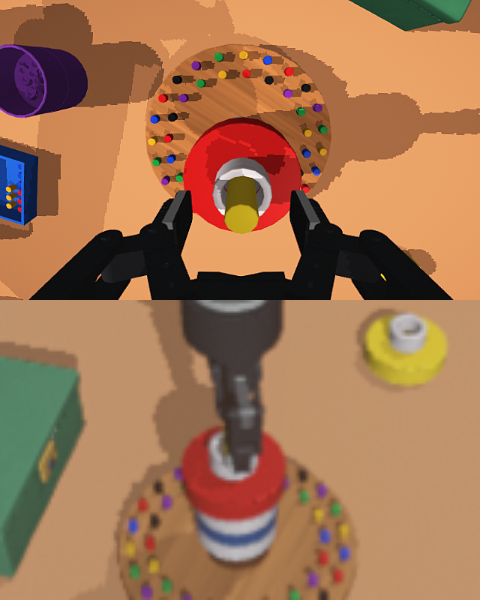

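The lids are seated: roof at z 0.140 and flat, inner lid down, tin still on its hub. The collar is centred at (0.5718, 0.1316). I'll lower to the collar and grip it.

```bash
python3 -m handwheel '[{"tx":0.9,"ty":0.6,"tz":4,"roll":0},{"tx":0,"ty":0,"tz":6,"roll":0},{"tx":0,"ty":0,"tz":5,"roll":0},{"tx":0,"ty":0,"tz":3,"roll":0},{"tx":0,"ty":0,"tz":2,"roll":0},{"tx":0,"ty":0,"tz":1,"roll":0},{"tx":0,"ty":0,"tz":0,"roll":0},{"tx":0,"ty":0,"tz":0,"roll":0}]'; python3 -m handwheel '[{"tx":0,"ty":0,"tz":0,"roll":0},{"tx":0,"ty":0,"tz":0,"roll":0},{"tx":0,"ty":0,"tz":0,"roll":0},{"tx":0,"ty":0,"tz":0,"roll":0},{"tx":0,"ty":0,"tz":0,"roll":0},{"tx":0,"ty":0,"tz":0,"roll":0}]' 32 50
```

```text
t: 9.9
tool_pos: [0.5719, 0.1317, 0.1439]
tool_rot: [-3.117, -0.39, -0.0]
contact_force: [-1.0, -0.9, 0.5]
opening: 0.062
grip_force: 0.0
t: 10.4
tool_pos: [0.5724, 0.1316, 0.1446]
tool_rot: [3.117, 0.39, 0.003]
contact_force: [0.5, -0.5, 4.7]
opening: 0.0384
grip_force: 50.6
```

```bash
python3 -m handwheel '[{"tx":0,"ty":0,"tz":-1,"roll":0},{"tx":0,"ty":0,"tz":-1,"roll":0},{"tx":0,"ty":0,"tz":-2,"roll":0},{"tx":0,"ty":0,"tz":-2,"roll":0},{"tx":0,"ty":0,"tz":-3,"roll":0},{"tx":0,"ty":0,"tz":-3,"roll":0},{"tx":0,"ty":0,"tz":0,"roll":0},{"tx":0,"ty":0,"tz":0,"roll":0}]'; python3 err.py
```

```text
t: 11.07
tool_pos: [0.572, 0.1317, 0.1562]
tool_rot: [-3.117, -0.39, -0.001]
contact_force: [-0.5, -0.6, -1.7]
opening: 0.0383
grip_force: 50.3
[0.572  0.1317 0.1562] [-0.475  -0.6252 -1.6504] [-0.0445 -0.0182 -0.0129] [-1.413  -0.4412 -9.4895]
```

The load is about 1.2 N, so only the outer lid is coming up. I'll lift on.

```bash
python3 -m handwheel '[{"tx":0,"ty":0,"tz":-4,"roll":0},{"tx":0,"ty":0,"tz":-6,"roll":0},{"tx":0,"ty":0,"tz":-8,"roll":0},{"tx":0,"ty":0,"tz":-10,"roll":0},{"tx":0,"ty":0,"tz":-12,"roll":0},{"tx":0,"ty":0,"tz":-15,"roll":0},{"tx":0,"ty":0,"tz":-18,"roll":0},{"tx":0,"ty":0,"tz":-20,"roll":0},{"tx":0,"ty":0,"tz":-20,"roll":0},{"tx":0,"ty":0,"tz":-16,"roll":0},{"tx":0,"ty":0,"tz":-10,"roll":0},{"tx":0,"ty":0,"tz":-4,"roll":0}]'; python3 -m handwheel '[{"tx":0,"ty":0,"tz":0,"roll":0},{"tx":0,"ty":0,"tz":0,"roll":0},{"tx":0,"ty":0,"tz":0,"roll":0},{"tx":0,"ty":0,"tz":0,"roll":0}]'
python3 - <<'E'
from h import *
np.set_printoptions(precision=4,suppress=True)
im,d,K,k1,E=shot('wrist');im2,d2,K2,k2,E2=shot('side')
cv2.imwrite('pics/end.png',np.vstack([cv2.resize(im,(480,300)),cv2.resize(im2[150:270,230:422],(480,300))])[:,:,::-1])
v,u=np.nonzero(d>0);P=depthpts(np.c_[u,v],d,K,k1,E);C=im[v,u].astype(int)
t=P[(C[:,0]>90)&(C[:,1]<60)&(C[:,2]<60)&(np.hypot(P[:,0]-.572,P[:,1]-.132)<.05)&(P[:,2]>.2)]
t=t[abs(t[:,2]-np.median(t[:,2]))<.006];print("roof z",np.median(t[:,2]),np.linalg.lstsq(np.c_[t[:,:2],np.ones(len(t))],t[:,2],rcond=None)[0][:2])
v,u=np.nonzero(d2>0);P=depthpts(np.c_[u,v],d2,K2,k2,E2);r=np.hypot(P[:,0]-.5705,P[:,1]-.135)
for z in(.124,.137,.188):
    t=P[(r<.045)&(abs(P[:,2]-z)<.005)]
    if len(t)>4:print(z,len(t),np.median(t[:,2]),cv2.minEnclosingCircle((t[:,:2]*1000).astype(np.float32)))
E
```

```text
t: 12.07
tool_pos: [0.5727, 0.1318, 0.3024]
tool_rot: [3.117, 0.39, 0.008]
contact_force: [0.5, 0.0, -1.8]
opening: 0.0382
grip_force: 50.3
t: 12.4
tool_pos: [0.5712, 0.1316, 0.2972]
tool_rot: [-3.117, -0.39, 0.004]
contact_force: [0.5, -0.3, -0.9]
opening: 0.0383
grip_force: 50.3
roof z 0.2924652735567319 [-0.0061 -0.0001]
0.124 174 0.12297767676038013 ((570.1756591796875, 133.8286895751953), 38.9637451171875)
0.137 257 0.1342603455016822 ((568.78369140625, 133.7238006591797), 35.83698272705078)
0.188 40 0.18541937001453856 ((569.57666015625, 133.23638916015625), 10.05500316619873)
```

View pics/end.png

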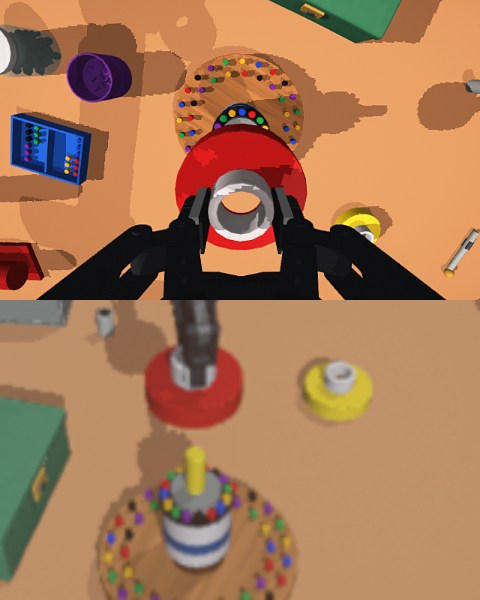

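The outer lid hangs level with its roof 152 mm above where it sat. The inner lid is seated in the tin, with its flange at about z 0.123 and its knob upright.

```bash
python3 -c "
from station import ctrl
print(ctrl.finish_job())"
```

```text
the job is handed in; nothing more can be done
None
```

The job is done and handed in: the inner lid is seated in the tin on its hub, and the red outer lid is held level in the gripper about 15 cm above where it sat, 12.4 s into the run at my last reading.

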